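# Gauge the width of a stoneware mug

## Robot

A 7-joint arm with a two-finger parallel gripper is mounted at the origin on the work surface. World frame = base frame: x ahead of the robot, y to its left, z up, the work surface at z = 0. Lengths are in m, angles in degrees, forces in N, time in s.
With the tool pointing down it reaches from about 0.4 to 0.925 m from the base axis. Payload 5.6 kg.
Tool frame: the origin (TCP) lies between the finger pads; the fingertips stand 22 mm ahead of it and the grasp point (between the pads) lies 3 mm ahead of it; z points along the fingers, y is the line along which they close (so a half turn about z gives the same grasp; the last joint's range is limited). The gripper opens to 85 mm and grips with 20 to 120 N. Pads are 22 mm wide; open, the fingers measure 114 mm over their backs; the gripper's body (76 mm by 85 mm) begins 54 mm behind the grasp point. The pads swing forward as they close: fully open they stand 13 mm farther back than shut.
Start: joints at [-77.063, 26.786, -0.665, 91.828, 0.344, 61.387, -3.226], TCP at [0.173, 0.627, 0.253] pointing down, gripper open.
Joint ranges: [-144.91, 144.91], [-17.63, 115.5], [-89.93, 88.59], [15.96, 139.68], [-74.01, 254.01], [8.47, 105.57], [-167.45, 167.45]. Speed limits (degrees/s): [147.25, 147.25, 180, 180, 180, 180, 180].

## Interface

Orientations are given as a 3x3 rotation matrix whose columns are the frame's x, y, z axes.
In Python, from bench import bot gives the robot as it stands.
- The arm moves only by the tool jog_arm, never from a script. Its argument "increments" is a list of rows, each a list of 6 numbers: the shift along the tool's x, y, z scaled (see below), then the turn, a rotation vector about the tool's x, y, z scaled (see below). A call has 1 to 20 rows; each row shifts and turns the commanded pose from where the row before left it, along the tool's axes as they then stand; what a row does not reach is not made up. The controller multiplies each number of a shift by 0.1 m and each number of a turn by 180 degrees. A row lasts 1/10 s, in which the tool goes at most 50 mm and 8.59 degrees, less where a joint would pass 70% of its speed; a pose out of reach is approached as far as the arm can. A call with a number of a shift or a turn outside -1 to 1 is refused whole. A call with a gripper value outside its range is refused whole. "jaw" is the closure, from -1 (fully open) to 1 (shut), so that 0 is half open, set as the call begins (left out, the last holds). The fingers move at their own pace and stop on an object; "newtons" is the grip in N (left out, the last holds). Time passes only in rows, so rows that do not move let the fingers close. It gives the time, the measured TCP pose, the force, the opening and the grip force at its end, in the units of the state.
- bot.get_obs(): the state, without advancing time (a new reading comes with each control period).
- bot.read_camera(name): name is "scene" or "side" or "wrist"; returns a dict with "color" (420x560x3 uint8, red, green, blue), "z_map" (420x560 float32, m along the optical axis (not along the pixel's ray), 0 where there is no reading), "fx", "fy", "cx", "cy" (pixels), "extrinsics" (4x4, takes a point from world to camera coordinates). Camera axes: x right, y up, looking along -z (the intrinsics and any distortion apply to the point x, -y, -z); pixel columns grow to the right and rows downward; lengths in m; the calibration is good to about 2 mm. The wrist camera is an equidistant fisheye: a pixel r from the principal point sees the ray r / f radians off the axis. A picture is of the moment at which its call begins.
- bot.close_job(): hands the job in; it is judged then, once.
Trained networks look in the newest picture that a camera, given by its name, has taken for a name from the list of things; names that differ only in an ending like _2 or _b are one class to them, and where a whole thing is asked for, a point or a joint stands for the part that bears it (a point fixed in the world has none). Each returns a list of dicts, best first, with "conf" (0 to 1); they miss things now and then, are a little off and sometimes report something else, mostly with a low value. They report only what shows in the picture. A call takes as long as a camera call.
- bot.spot_in(camera, label): "extent" ([centre column, centre row, width, height] in pixels, round what is visible of it).
- bot.regions_of(camera, label): "mask" (420x560 bool, what is visible of it) and "extent" ([centre column, centre row, width, height] in pixels, round what is visible of it).
The state is a dict: "time_s": time; "joint_positions": joint angles; "qd": joint speeds; "joint_torque": joint torques, N m; "ee_pos": TCP position; "ee_rot": TCP orientation; "wrist_force": force on the tool from outside, world axes, zero at the start; "torque": the same for the moment, N m; "grip_width": opening from 0.0 (shut) to 1.0 (fully open); "grip_force": force on a finger pad.
Only numpy, scipy, OpenCV 4.12 (cv2) and the standard library are available. Lean on these libraries where they do the work, as an engineer would, in place of code of your own. Each camera call takes 0.05 s, during which the arm holds its last target. There are 200 camera calls.

## Task

Check the width of the brown-rimmed mug on the bench gauge: first clear the wooden paddle off the gauge's bed and lay it flat in the plywood tray, then stand the mug upright on the bed between the two steel jaws with its handle pointing out sideways, square to the slide, and let go. Slide the jaw with the orange tab gently shut until the mug is held between both jaws and green shows on the indicator tail behind the blue housing but no red, then throw the red-balled lock lever fully over to its other side. Leave the mug held in the jaws with green showing, and do not disturb the other things on the bench.

Things in the scene. Friction and masses are not known exactly. Their poses are not given: they have to be found in the camera images.
- gauge: Bench width gauge, fixed. Grey base plate 150 (x) x 400 (y) x 12 mm; origin at the centre of its underside, bed (plate top) 12 mm above. Its y axis is the slide direction: carriage on the -y half; sprung anvil, blue housing (80 x 55 mm, y 100 to 155 mm, 50 mm high) and lock lever on the +y half. Both jaws are 45 mm wide (x), centred on x = 0, from 14 to 52 mm above the table.
- carriage (a joint): Sliding jaw carriage, m along gauge +y; 0 = fully open (jaw face at gauge y = -100 mm), grows as the jaw closes, stop at 0.135. Stiff slide: about 9 N of dry friction plus 20 N per m/s; it stays where it is left, also against the anvil's spring. Starts at 0 to 0.025.
- thumb_tab (a point): On the centre of the carriage's orange tab, 10 mm below its top. The tab is an upright plate 12 mm thick (gauge y), 36 mm wide (gauge x), top 75 mm above the table, on the 30 mm high dark carriage. It stands 65 mm behind (-y of) the jaw face; the jaw's back is 41 mm in front of the tab. Axes as the gauge.
- jaw_face (a point): Centre of the sliding jaw's flat face (looks to gauge +y), 33 mm above the table; axes as the gauge.
- anvil (a joint): Sprung anvil jaw: m pushed in along gauge +y; 0 at rest, stop at 0.024, spring 300 N/m. Its tail, a bar 26 mm wide, 23 to 41 mm above the table, then comes out of the far (+y) end of the blue housing. At rest 4 mm of white tip shows; green begins to show at 0.004 and red at 0.018, so green and no red is 0.004 to 0.018 (1 to 5 N).
- anvil_face (a point): Centre of the anvil's flat face (looks to gauge -y), at gauge y = 60 mm when at rest, 33 mm above the table; axes as the gauge.
- lock (a joint): Lock lever on top of the blue housing, rad: 0 = leaning to gauge -x (start), 1.0 = thrown fully over to gauge +x. Needs about 1 N at the ball and stays where it is left. Its pivot is at gauge x = 0, y = 128 mm, 72 mm above the table.
- lock_tip (a point): Centre of the lever's red ball, 26 mm diameter, 70 mm from the pivot; about 133 mm above the table at both ends of its swing, 142 mm in the middle; the ball travels from gauge x = -34 to +34 mm.
- paddle: Flat light-wood potter's paddle, 180 mm long, 16 mm thick, 90 g, lying across the gauge's bed between the jaws. Origin on its underside; x along its length: handle 22 mm wide from x = -90 to -5 mm, blade 46 mm wide from x = -5 to +90 mm; z up.
- paddle_grip (a point): Grasp point on the paddle's handle near its neck, 20 mm behind the origin (x = -20 mm), 8 mm above its underside; the handle is 22 mm wide here.
- tray: Empty open plywood tray, fixed, 220 (x) x 130 (y) x 30 mm outside, walls and floor 5 mm; origin at the centre of its underside.
- mug: The mug to gauge: straight cream stoneware mug with a brown rim, open top, 62 mm diameter, 95 mm tall, wall 4 mm, 0.26 kg. Origin at the centre of its underside, z up. The handle sticks out along its +y, to 61 mm from its axis, between 17 and 77 mm above its foot, 10 mm thick.
- mug_blue: Bystander: same mug with a dark blue rim; leave it alone. Origin and axes as the mug.
- mug_green: Bystander: same mug with a green rim; leave it alone. Origin and axes as the mug.
- glaze_jar: Bystander: white jar with black lid, 80 mm diameter, 110 mm tall. Origin under its centre.
- glaze_bottle: Bystander: white bottle with yellow cap, 56 mm diameter, 160 mm tall. Origin under its centre.
- bowl: Bystander: blue bowl, 100 mm diameter, 50 mm tall. Origin under its centre.
- loose_bat: Bystander: cork disc, 90 mm diameter, 16 mm thick. Origin under its centre.

How it is judged:
By the outcome, as a careful person would: the job done as asked, in the order asked, and still so for the second after the job is handed in, with the robot touching nothing.
It also fails if it takes over 72 s, if anything falls off the work surface, if the arm or the gripper's body presses on something with over 40 N, if the wrist force passes 120 N, or if a joint passes its speed limit or range.

## Working session

There is one attempt and no reset: what is moved stays moved. The work goes in short steps, Python scripts to look and compute and a tool call to move; the robot and the scene stay as the last step left them, time stands still between calls to the robot, and variables do not carry over. Pictures are saved under pics/ and viewed, at most 10 in all, crops included, and the job is handed in when it is done.

Besides the shell and the picture viewer there is one more tool, called after ">>>" as name([rows], argument=value, ...), one row to a line, values as JSON. jog_arm: Moves the arm, as the interface text tells. Its arguments: {"type":"object","properties":{"increments":{"type":"array","items":{"type":"array","items":{"type":"number"}}},"jaw":{"type":"number"},"newtons":{"type":"number"}},"required":["increments"]}

```bash
ls; mkdir -p pics; python3 - <<'E'
from bench import bot
import cv2,numpy as np
o=bot.get_obs(); print(o)
ims=[]
for c in("scene","side"):
    r=bot.read_camera(c); print(c,r['fx'],r['cx'],r['cy'],np.round(r['extrinsics'],3).tolist())
    cv2.imwrite(f"pics/{c}0.png",r['color'][:,:,::-1])
    for l in("gauge","thumb_tab","lock_tip","paddle","tray","mug","mug_blue","mug_green","glaze_jar","glaze_bottle","bowl","loose_bat","anvil"):
        print(l,[(round(d['conf'],2),np.round(d['extent']).tolist()) for d in bot.spot_in(c,l)[:3]])
E
```

```text
pics
{'time_s': 0.0, 'joint_positions': array([-77.06179759,  26.83762316,  -0.66547823,  91.88148621,
         0.34266464,  61.38613539,  -3.22498911]), 'qd': array([ 0.01425156,  0.13191204, -0.00288072,  0.12070202, -0.03304064,
       -0.01863986,  0.07667387]), 'joint_torque': array([-4.87886409e-04, -5.32373393e+01,  2.15210655e-02, -2.51303065e+01,
        1.14598559e-02,  7.64824130e-03, -2.44237799e-05]), 'ee_pos': array([0.17254541, 0.62613729, 0.25231582]), 'ee_rot': array([[-9.64073452e-01,  2.65635533e-01, -3.78793057e-04],
       [ 2.65635783e-01,  9.64071847e-01, -1.76190463e-03],
       [-1.02840755e-04, -1.79922647e-03, -9.99998376e-01]]), 'wrist_force': array([-0.31602152, -0.34957424,  0.55314426]), 'torque': array([-0.02248082,  0.01096998, -0.01936796]), 'grip_force': 0.0, 'grip_width': 1.0029461398855875}
scene 512.2359155343731 286.58868774076313 210.82740593808404 [[-0.776, 0.63, 0.015, 0.467], [-0.54, -0.676, 0.501, 0.3], [0.326, 0.381, 0.865, -1.489], [0.0, 0.0, 0.0, 1.0]]
gauge [(0.84, [299.0, 206.0, 152.0, 129.0])]
thumb_tab [(0.71, [259.0, 166.0, 42.0, 42
[... 749 characters left out ...]
, 0.561, -1.09], [0.0, 0.0, 0.0, 1.0]]
gauge [(0.92, [302.0, 247.0, 66.0, 107.0]), (0.26, [309.0, 239.0, 63.0, 15.0])]
thumb_tab []
lock_tip [(0.63, [313.0, 244.0, 19.0, 22.0])]
paddle [(0.91, [308.0, 239.0, 63.0, 14.0])]
tray [(0.86, [292.0, 369.0, 122.0, 98.0])]
mug [(0.66, [363.0, 177.0, 18.0, 33.0])]
mug_blue [(0.87, [311.0, 175.0, 22.0, 27.0])]
mug_green [(0.83, [201.0, 257.0, 38.0, 44.0]), (0.71, [312.0, 210.0, 23.0, 34.0]), (0.68, [202.0, 360.0, 43.0, 45.0])]
glaze_jar [(0.78, [192.0, 296.0, 36.0, 50.0]), (0.34, [200.0, 361.0, 46.0, 40.0])]
glaze_bottle []
bowl [(0.64, [261.0, 187.0, 31.0, 23.0])]
loose_bat [(0.82, [201.0, 359.0, 41.0, 44.0])]
anvil [(0.46, [302.0, 264.0, 8.0, 37.0])]
```

View pics/scene0.png

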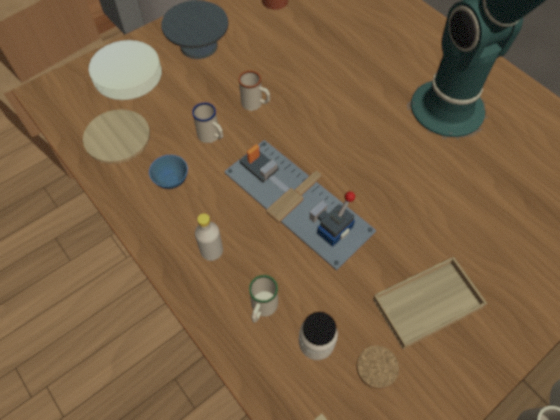

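View pics/side0.png

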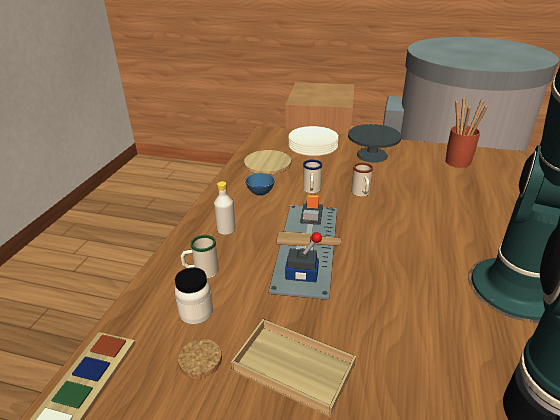

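The scene view shows the brown-rimmed mug at (252,90) with its handle to the right, and the blue-rimmed mug at (207,122). The gauge is at (300,205) with the orange tab at (254,154) and the red ball at (350,197). The paddle lies across it at (295,196), and the tray is at (430,302). The side view agrees.

```bash
cat > h.py <<'E'
from bench import bot
import cv2,numpy as np
def cloud(c, r=None):
    r=r or bot.read_camera(c); H,W=r['z_map'].shape
    v,u=np.mgrid[:H,:W]; x=(u-r['cx'])/r['fx']; y=(v-r['cy'])/r['fy']; z=r['z_map']
    if c=='wrist':
        t=np.hypot(x,y); k=np.where(t>1e-6,np.tan(np.minimum(t,1.5))/np.maximum(t,1e-6),1); x=x*k;y=y*k
    P=np.stack([x*z,-y*z,-z],-1); E=r['extrinsics']
    P=(P-E[:3,3])@E[:3,:3]; P[z<=0]=np.nan
    return r,P
def best(c,l,P,zmin=-1,zmax=9):
    d=bot.regions_of(c,l)
    if not d: return None,0
    m=d[0]['mask']; p=P[m]; p=p[np.isfinite(p[:,0])]
    return p[(p[:,2]>zmin)&(p[:,2]<zmax)],d[0]['conf']
def rect(p):
    (c,s,a)=cv2.minAreaRect((p[:,:2]*1000).astype(np.float32)); return np.round(c,1),np.round(s,1),round(a,1)
def circ(p):
    A=np.c_[2*p[:,:2],np.ones(len(p))]; s=np.linalg.lstsq(A,(p[:,:2]**2).sum(1),rcond=None)[0]
    return s[:2],np.sqrt(s[2]+s[:2]@s[:2])
E
python3 - <<'E'
from h import *
for c in("scene","side"):
    r,P=cloud(c)
    for l in("gauge","paddle","tray","mug","mug_blue","thumb_tab","lock_tip","anvil","jaw_face","mug_green","glaze_jar","glaze_bottle","bowl","loose_bat"):
        p,cf=best(c,l,P)
        if p is None or len(p)<5: print(c,l,None);continue
        print(c,l,round(cf,2),len(p),'med',np.round(np.median(p,0),3),'z',np.round(np.percentile(p[:,2],[2,50,98]),3),'rect',rect(p))
E
```

```text
scene gauge 0.81 7113 med [0.553 0.013 0.013] z [0.007 0.013 0.087] rect (array([543.9, -29.5]), array([153.2, 404.7]), 6.3)
scene paddle 0.86 917 med [ 0.567 -0.036  0.027] z [0.013 0.027 0.032] rect (array([534.5, -43.5]), array([197.5,  55.9]), 9.6)
scene tray 0.66 5604 med [0.484 0.373 0.006] z [0.001 0.006 0.032] rect (array([485.3, 372.5]), array([131.7, 222.2]), 77.2)
scene mug 0.74 870 med [ 0.435 -0.355  0.063] z [0.002 0.063 0.097] rect (array([ 422.8, -374.9]), array([97.3, 78.5]), 64.1)
scene mug_blue 0.86 914 med [ 0.599 -0.337  0.064] z [0.001 0.064 0.097] rect (array([ 595.8, -347.6]), array([95.4, 72.3]), 65.0)
scene thumb_tab 0.69 786 med [ 0.567 -0.166  0.031] z [0.016 0.031 0.075] rect (array([ 559.6, -167.1]), array([69.8, 92.2]), 2.0)
scene lock_tip 0.71 195 med [0.505 0.098 0.131] z [-0.     0.131  0.147] rect (array([466.8,  72.5]), array([134.3,  29.3]), 33.8)
scene anvil 0.85 279 med [0.539 0.049 0.042] z [0.018 0.042 0.054] rect (array([531.7,  81.5]), array([43.5, 99.9]), 9.0)
scene jaw_face 0.9 814 med [ 0.566 -0.168  0.031] z [0.011 0.031 0.075] rect (arr
[... 1682 characters left out ...]
array([ 562.5, -192.8]), array([ 62.6, 147.8]), 6.5)
side mug_green 0.72 6921 med [0.479 0.373 0.007] z [0.003 0.007 0.032] rect (array([488.3, 359.4]), array([159.4, 236.6]), 76.9)
side glaze_jar 0.88 1687 med [0.731 0.304 0.082] z [0.01  0.082 0.113] rect (array([788.6, 237.6]), array([ 78. , 209.8]), 45.1)
side glaze_bottle 0.98 796 med [ 0.787 -0.033  0.081] z [0.007 0.081 0.161] rect (array([ 843.2, -180.6]), array([ 53.9, 339.4]), 20.6)
side bowl 0.62 488 med [ 0.765 -0.306  0.036] z [0.009 0.036 0.052] rect (array([ 766.9, -296.7]), array([ 94.6, 134. ]), 21.4)
side loose_bat 0.6 1351 med [0.675 0.412 0.017] z [0.005 0.017 0.02 ] rect (array([677.3, 406.4]), array([88.1, 89.8]), 64.4)
```

```bash
python3 - <<'E'
from h import *
for c in("scene","side"):
    r,P=cloud(c)
    p,_=best(c,"paddle",P,.022,.034); print(c,'paddle',rect(p),np.round(p[:,:2].mean(0),4))
    cc,s,a=rect(p); a=np.radians(a); a = a if s[0]>s[1] else a+np.pi/2
    d=np.array([np.cos(a),np.sin(a)]); n=np.array([-d[1],d[0]]); q=p[:,:2]-cc/1000
    for lo in np.arange(-.1,.1,.02):
        m=(abs(q@d-lo-.01)<.01)
        if m.sum()>3: print(round(lo+.01,3),np.round(np.ptp(q[m]@n),3),np.round((q[m]@n).mean(),4))
    for l in("mug",):
        p,_=best(c,l,P,.088,.1); print(l,'rim',rect(p),circ(p),len(p)); ce=circ(p)[0]
        p,_=best(c,l,P,.01,.08); q=p[:,:2]-ce; R=np.hypot(*q.T); m=(R>.04)&(R<.065); print('handle',m.sum(),np.degrees(np.arctan2(*q[m].mean(0)[::-1])),np.percentile(R[m],95))
    p,_=best(c,"tray",P,.024,.036); print('tray',rect(p))
    g=np.array([.5437,-.0295]);ya=np.radians(6.3);R=np.array([[np.cos(ya),-np.sin(ya)],[np.sin(ya),np.cos(ya)]])
    # orange tab, blue housing in gauge frame
    G=(P[:,:,:2]-g)@R; hsv=cv2.cvtColor(r['color'],cv2.COLOR_RGB2HSV)
    near=(abs(G[:,:,0])<.09)&(abs(G[:,:,1])<.22)&(P[:,:,2]>.004)
    for n,m in (("plate",near&(P[:,:,2]<.018)),("tab",near&(P[:,:,2]>.05)&(G[:,:,1]<0)),("hi jaw",near&(P[:,:,2]>.045)&(P[:,:,2]<.056)&(G[:,:,1]<.09)&(G[:,:,1]>-.14)),("ball",near&(P[:,:,2]>.12))):
        if m.sum()>3: print(n,m.sum(),np.round(np.percentile(G[m],[2,50,98],axis=0)*1000,1).tolist(), rect(P[m]))
E
```

```text
scene paddle (array([541.7, -36.7]), array([179.7,  47. ]), 7.5) [ 0.5594 -0.0341]
-0.09 0.022 -0.0019
-0.07 0.022 -0.0008
-0.05 0.022 -0.0007
-0.03 0.021 -0.0004
-0.01 0.04 -0.0007
0.01 0.047 0.0014
0.03 0.046 0.001
0.05 0.047 0.0003
0.07 0.046 0.0007
0.09 0.044 0.0003
mug rim (array([ 432.3, -371.3]), array([64.7, 58.4]), 31.1) (array([ 0.43294667, -0.37128231]), np.float64(0.028695840631542)) 137
handle 65 111.60758184163346 0.06007717539067563
tray (array([484.4, 372.6]), array([131., 223.]), 77.0)
plate 5225 [[-72.1, -186.6], [17.9, 25.3], [75.1, 199.5]] (array([543.9, -29.3]), array([178.3, 438.2]), 6.6)
tab 193 [[-18.7, -164.8], [2.5, -154.3], [21.9, -94.9]] (array([ 561.1, -157.9]), array([44.2, 73.3]), 8.3)
hi jaw 254 [[-21.1, -112.5], [2.0, 62.5], [23.9, 80.0]] (array([546.3, -46.4]), array([ 47.5, 197.2]), 6.5)
ball 109 [[-42.0, 119.3], [-28.7, 131.8], [-20.6, 141.8]] (array([499. ,  98.2]), array([24.9, 23.4]), 65.2)
side paddle (array([540.1, -35.3]), array([178.2,  49.6]), 7.9) [ 0.556 -0.03 ]
-0.09 0.021 0.0021
-0.07 0.026 0.0006
-0.05 0.022 0.002
-0.03 0.009 0.0072
-0.01 0.039 0.0048
0.01 0.046 0.0033
0.03 0.047 0.0036
0.05 0.048 0.0024
0.07 0.046 0.0033
0.09 0.046 0.0051
mug rim (array([ 431.7, -370. ]), array([55.4, 66.4]), 6.9) (array([ 0.43074542, -0.36926175]), np.float64(0.028842485281630692)) 107
handle 49 113.54405140842616 0.05959372452101662
tray (array([483.7, 373.8]), array([133.3, 219.9]), 77.1)
plate 3049 [[-74.6, -182.9], [-13.3, 69.8], [72.0, 202.8]] (array([543.4, -30.9]), array([177.2, 437.5]), 6.7)
tab 167 [[-20.4, -162.1], [-2.0, -153.0], [19.1, -93.2]] (array([ 558.1, -158.1]), array([44.8, 74.8]), 7.9)
hi jaw 121 [[-22.9, -111.4], [0.4, -96.6], [21.0, 76.0]] (array([545. , -47.4]), array([ 45. , 189.2]), 6.3)
ball 98 [[-46.2, 126.0], [-34.4, 137.5], [-22.4, 144.3]] (array([494.1,  99.5]), array([23.5, 22.5]), 39.8)
```

>>> jog_arm([
  [-0.32,-0.343,0,0,0,0],
  [-0.32,-0.343,0,0,0,0],
  [-0.32,-0.343,0,0,0,0],
  [-0.32,-0.343,0,0,0,0],
  [-0.32,-0.343,0,0,0,0],
  [-0.32,-0.343,0,0,0,0],
  [-0.32,-0.343,0,0,0,0],
  [-0.32,-0.343,0,0,0,0],
  [-0.32,-0.343,0,0,0,0],
  [-0.32,-0.343,0,0,0,0],
  [-0.32,-0.343,0,0,0,0],
  [-0.32,-0.343,0,0,0,0],
  [-0.32,-0.343,0,0,0,0],
  [-0.32,-0.343,0,0,0,0],
  [-0.32,-0.343,0,0,0,0],
  [-0.32,-0.343,0,0,0,0],
  [0,0,0.3,0,0,-0.0426],
  [0,0,0.3,0,0,-0.0426],
  [0,0,0.3,0,0,-0.0426],
  [0,0,0,0,0,0],
], jaw=0, newtons=40)

```text
time_s: 5.4
ee_pos: [0.5179, -0.0384, 0.1601]
ee_rot: [[-0.991, -0.132, -0.007], [-0.132, 0.991, -0.0], [0.007, 0.001, -1.0]]
wrist_force: [-0.3, 0.4, 0.5]
grip_width: 0.501
grip_force: 0.0
```

```bash
cat >> h.py <<'E'
def to(x,y,z,yaw=None):
    """remaining move in tool units; yaw = wanted angle (deg, mod 180) of tool y in world"""
    o=bot.get_obs(); p,R=o['ee_pos'],o['ee_rot']; d=R.T@(np.array([x,y,z])-p)*10
    now=np.degrees(np.arctan2(R[1,1],R[0,1])); print('t',round(o['time_s'],2),'at',np.round(p,4),'yaw_y',round(now,1),'tilt',np.round(R[:,2],3),'w',round(float(o['grip_width']),3),'F',np.round(o['wrist_force'],1),'q7',np.round(o['joint_positions'][6],1))
    print('shift units',np.round(d,3))
    if yaw is not None: t=(yaw-now+90)%180-90; print('turn z units',round(-t/180,4),'after-turn frame note')
E
python3 - <<'E'
from h import *
to(.521,-.0387,.037,97.6)
r,P=cloud('wrist')
print(r['fx'],r['cx'],r['cy'])
p,cf=best('wrist','paddle',P,.02,.036); print(cf,rect(p))
p,cf=best('wrist','gauge',P,.006,.018); print(cf,rect(p))
cv2.imwrite('pics/w1.png',r['color'][:,:,::-1])
E
```

```text
t 5.4 at [ 0.5179 -0.0384  0.1601] yaw_y 97.6 tilt [-0.007 -0.    -1.   ] w 0.501 F [-0.3  0.4  0.5] q7 107.5
shift units [-0.04  -0.008  1.231]
turn z units 0.0 after-turn frame note
325.19226210127806 276.6805844139101 207.09726930713293
0.66 (array([540.6, -37.4]), array([177.5,  46.4]), 8.3)
0.8 (array([542.6, -26.4]), array([149.1, 399.7]), 6.4)
```

>>> jog_arm([
  [-0.04,-0.02,0.4,0,0,0],
  [0,0,0.4,0,0,0],
  [0,0,0.3,0,0,0],
  [0,0,0.13,0,0,0],
  [0,0,0,0,0,0],
  [0,0,0,0,0,0],
])

```text
time_s: 6.15
ee_pos: [0.5261, -0.04, 0.0419]
ee_rot: [[-0.991, -0.132, 0.003], [-0.132, 0.991, -0.0], [-0.003, -0.0, -1.0]]
wrist_force: [-0.1, 0.1, -1.0]
grip_width: 0.498
grip_force: 0.1
```

>>> jog_arm([
  [0,0,0,0,0,0],
  [0,0,0,0,0,0],
  [0,0,0,0,0,0],
  [0,0,0,0,0,0],
  [0,0,-0.2,0,0,0],
  [0,0,-0.4,0,0,0],
  [0,0,-0.4,0,0,0],
  [0,0,-0.4,0,0,0],
  [0,0,-0.2,0,0,0],
  [0,0,0,0,0,0],
], jaw=1, newtons=60)

```text
time_s: 7.15
ee_pos: [0.527, -0.0399, 0.2047]
ee_rot: [[-0.991, -0.132, 0.009], [-0.132, 0.991, 0.001], [-0.009, -0.0, -1.0]]
wrist_force: [-0.0, 0.2, -1.2]
grip_width: 0.235
grip_force: 59.2
```

```bash
python3 - <<'E'
from h import *
# tray centre, axis -13 deg; grip at centre -20mm along paddle axis
a=np.radians(-13); g=np.array([.484,.3725])-.021*np.array([np.cos(a),np.sin(a)]); print(g)
to(*g,.2,77)
r,P=cloud('wrist'); p,cf=best('wrist','paddle',P); print(cf,rect(p),np.percentile(p[:,2],[2,50,98]))
E
```

```text
[0.46353823 0.37722397]
t 7.15 at [ 0.527  -0.0399  0.2047] yaw_y 97.6 tilt [ 0.009  0.001 -1.   ] w 0.235 F [-0.   0.2 -1.2] q7 106.5
shift units [0.079 4.219 0.046]
turn z units 0.1144 after-turn frame note
0.84 (array([509.4, -41.3]), array([128.4,  52.6]), 6.3) [0.18623759 0.18965415 0.19101777]
```

>>> jog_arm([
  [0.01,0.42,0,0,0,0],
  [0.01,0.42,0,0,0,0],
  [0,0.42,0,0,0,0],
  [0,0.42,0,0,0,0],
  [0,0.42,0,0,0,0],
  [0,0.42,0,0,0,0],
  [0,0.42,0,0,0,0],
  [0,0.42,0,0,0,0],
  [0,0.42,0,0,0,0],
  [0,0.42,0,0,0,0],
  [0,0,0.3,0,0,0.0381],
  [0,0,0.3,0,0,0.0381],
  [0,0,0.3,0,0,0.0381],
  [0,0,0,0,0,0],
  [0,0,0,0,0,0],
])

```text
time_s: 8.75
ee_pos: [0.4666, 0.3756, 0.1093]
ee_rot: [[-0.975, 0.222, -0.002], [0.222, 0.975, -0.002], [0.001, -0.002, -1.0]]
wrist_force: [1.2, 0.3, -0.5]
grip_width: 0.231
grip_force: 59.2
```

```bash
python3 - <<'E'
from h import *
to(.4694,.3759,.034,77)
r,P=cloud('wrist'); p,cf=best('wrist','paddle',P); print(cf,rect(p),np.percentile(p[:,2],[2,50,98]))
p,cf=best('wrist','tray',P,.02,.038); print(cf,rect(p))
E
```

```text
t 8.75 at [0.4666 0.3756 0.1093] yaw_y 77.2 tilt [-0.002 -0.002 -1.   ] w 0.231 F [ 1.2  0.3 -0.5] q7 45.2
shift units [-0.027  0.011  0.753]
turn z units 0.001 after-turn frame note
0.9 (array([453.5, 379.4]), array([ 32.8, 120.5]), 77.1) [0.0914548  0.09440845 0.09592065]
0.56 (array([449.7, 381.8]), array([130.5, 148.6]), 77.0)
```

>>> jog_arm([
  [-0.02,0,0.3,0,0,0],
  [0,0,0.3,0,0,0],
  [0,0,0.1,0,0,0],
  [0,0,0.03,0,0,0],
  [0,0,0,0,0,0],
  [0,0,0,0,0,0],
])

```text
time_s: 9.5
ee_pos: [0.4701, 0.3764, 0.0389]
ee_rot: [[-0.974, 0.224, 0.002], [0.224, 0.974, 0.002], [-0.002, 0.002, -1.0]]
wrist_force: [0.3, 1.0, -0.6]
grip_width: 0.236
grip_force: 59.2
```

>>> jog_arm([
  [0,0,0,0,0,0],
  [0,0,0,0,0,0],
  [0,0,0,0,0,0],
  [0,0,-0.2,0,0,0],
  [0,0,-0.4,0,0,0],
  [0,0,-0.4,0,0,0],
  [0,0,-0.4,0,0,0],
  [0,0,-0.4,0,0,0],
  [0,0,0,0,0,0],
], jaw=0)

```text
time_s: 10.4
ee_pos: [0.4719, 0.3777, 0.2237]
ee_rot: [[-0.974, 0.225, 0.008], [0.225, 0.974, 0.008], [-0.006, 0.01, -1.0]]
wrist_force: [0.1, -0.7, -0.2]
grip_width: 0.503
grip_force: 0.0
```

```bash
python3 - <<'E'
from h import *
to(.432,-.3703,.2,22)
r,P=cloud('wrist'); p,cf=best('wrist','paddle',P); print(cf,rect(p),np.percentile(p[:,2],[2,50,98]))
cv2.imwrite('pics/w2.png',r['color'][:,:,::-1])
E
```

```text
t 10.4 at [0.4719 0.3777 0.2237] yaw_y 77.0 tilt [ 0.008  0.008 -1.   ] w 0.503 F [ 0.1 -0.7 -0.2] q7 42.8
shift units [-1.291 -7.38   0.173]
turn z units 0.3056 after-turn frame note
0.67 (array([485.2, 373.4]), array([ 46.6, 180.1]), 77.1) [0.01679626 0.02041562 0.02200797]
```

>>> jog_arm([
  [-0.08,-0.461,0,0,0,0],
  [-0.08,-0.461,0,0,0,0],
  [-0.08,-0.461,0,0,0,0],
  [-0.08,-0.461,0,0,0,0],
  [-0.08,-0.461,0,0,0,0],
  [-0.08,-0.461,0,0,0,0],
  [-0.08,-0.461,0,0,0,0],
  [-0.08,-0.461,0,0,0,0],
  [-0.08,-0.461,0,0,0,0],
  [-0.08,-0.461,0,0,0,0],
  [-0.08,-0.461,0,0,0,0],
  [-0.08,-0.461,0,0,0,0],
  [-0.08,-0.461,0,0,0,0],
  [-0.08,-0.461,0,0,0,0],
  [-0.08,-0.461,0,0,0,0],
  [-0.08,-0.461,0,0,0,0],
  [0,0,0,0,0,0.0433],
  [0,0,0,0,0,0.0433],
  [0,0,0,0,0,0.0433],
  [0,0,0,0,0,0.0433],
], jaw=-1)

```text
time_s: 12.5
ee_pos: [0.4273, -0.3714, 0.2155]
ee_rot: [[-0.713, 0.701, -0.003], [0.701, 0.713, 0.001], [0.003, -0.001, -1.0]]
wrist_force: [0.2, -0.1, -0.2]
grip_width: 1.001
grip_force: 0.0
```

>>> jog_arm([
  [0,0,0,0,0,0.0433],
  [0,0,0,0,0,0.0433],
  [0,0,0,0,0,0.0433],
  [0,0,0,0,0,0],
  [0,0,0,0,0,0],
])

```text
time_s: 13.0
ee_pos: [0.4278, -0.3713, 0.2162]
ee_rot: [[-0.385, 0.923, -0.002], [0.923, 0.385, 0.001], [0.001, -0.002, -1.0]]
wrist_force: [0.1, 0.3, 0.7]
grip_width: 1.001
grip_force: 0.0
```

```bash
python3 - <<'E'
from h import *
to(.432,-.3703,.08,22)
r,P=cloud('wrist'); cv2.imwrite('pics/w3.png',r['color'][:,:,::-1])
near=np.hypot(P[:,:,0]-.432,P[:,:,1]+.37)<.09
p=P[near&(P[:,:,2]>.085)&(P[:,:,2]<.1)]; print('rim',rect(p),circ(p),np.median(p[:,2])); ce=circ(p)[0]
p=P[near&(P[:,:,2]>.02)&(P[:,:,2]<.085)]; q=p[:,:2]-ce; R=np.hypot(*q.T); m=(R>.038)&(R<.066); print('handle',m.sum(),np.degrees(np.arctan2(*q[m].mean(0)[::-1])),np.percentile(R[m],95))
E
```

```text
t 13.0 at [ 0.4278 -0.3713  0.2162] yaw_y 22.7 tilt [-0.002  0.001 -1.   ] w 1.001 F [0.1 0.3 0.7] q7 83.3
shift units [-0.008  0.045  1.362]
turn z units 0.0036 after-turn frame note
rim (array([ 431.6, -371.4]), array([62.5, 62.1]), 69.0) (array([ 0.43137475, -0.37077918]), np.float64(0.028701971618092185)) 0.09497618883402775
handle 336 113.74573708577594 0.058976642487947456
```

View pics/w3.png

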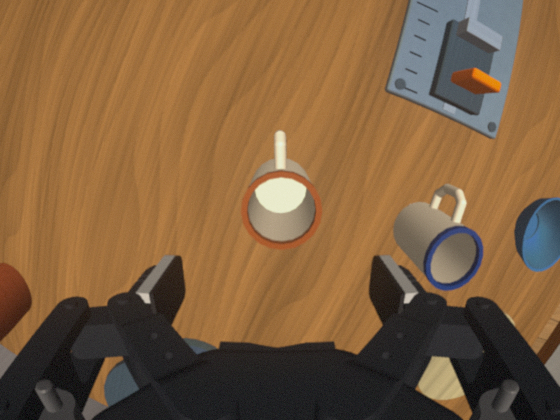

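The wrist view shows the brown rim centred at (282,210), its handle pointing up at (280,150) and the fingers straddling it. The blue mug at (440,240) is clear of them.

>>> jog_arm([
  [-0.015,0.035,0.3,0,0,-0.005],
  [0,0,0.4,0,0,0],
  [0,0,0.4,0,0,0],
  [0,0,0.2,0,0,0],
  [0,0,0.06,0,0,0],
  [0,0,0,0,0,0],
  [0,0,0,0,0,0],
])

```text
time_s: 13.75
ee_pos: [0.4326, -0.3726, 0.0824]
ee_rot: [[-0.397, 0.918, 0.002], [0.918, 0.397, -0.001], [-0.002, 0.001, -1.0]]
wrist_force: [-0.0, 0.6, 0.3]
grip_width: 0.999
grip_force: 0.0
```

>>> jog_arm([
  [0,0,0,0,0,0],
  [0,0,0,0,0,0],
  [0,0,0,0,0,0],
  [0,0,0,0,0,0],
  [0,0,0,0,0,0],
], jaw=1, newtons=40)

```text
time_s: 14.25
ee_pos: [0.4326, -0.3724, 0.0826]
ee_rot: [[-0.397, 0.918, 0.002], [0.918, 0.397, -0.001], [-0.001, 0.001, -1.0]]
wrist_force: [-1.8, 0.6, 6.9]
grip_width: 0.703
grip_force: 43.0
```

```bash
python3 - <<'E'
from h import *
to(.432,-.3703,.25,96.3)
E
```

```text
t 14.25 at [ 0.4326 -0.3724  0.0826] yaw_y 23.4 tilt [ 0.002 -0.001 -1.   ] w 0.703 F [-1.8  0.6  6.9] q7 92.1
shift units [ 0.019  0.005 -1.674]
turn z units -0.4052 after-turn frame note
```

>>> jog_arm([
  [0,0,-0.2,0,0,0],
  [0,0,-0.4,0,0,0],
  [0,0,-0.4,0,0,0],
  [0,0,-0.4,0,0,0],
  [0.357,0.303,0,0,0,0],
  [0.357,0.303,0,0,0,0],
  [0.357,0.303,0,0,0,0],
  [0.357,0.303,0,0,0,0],
  [0.357,0.303,0,0,0,0],
  [0.357,0.303,0,0,0,0],
  [0.357,0.303,0,0,0,0],
  [0.357,0.303,0,0,0,0],
  [0,0,0,0,0,-0.045],
  [0,0,0,0,0,-0.045],
  [0,0,0,0,0,-0.045],
  [0,0,0,0,0,-0.045],
  [0,0,0,0,0,-0.045],
  [0,0,0,0,0,-0.045],
  [0,0,0,0,0,-0.045],
  [0,0,0,0,0,-0.045],
])

```text
time_s: 16.25
ee_pos: [0.5408, -0.0134, 0.2211]
ee_rot: [[-1.0, 0.026, -0.001], [0.026, 1.0, 0.0], [0.001, 0.0, -1.0]]
wrist_force: [0.1, -0.1, -2.4]
grip_width: 0.699
grip_force: 45.2
```

>>> jog_arm([
  [0,0,0,0,0,-0.045],
  [0,0,0,0,0,0],
  [0,0,0,0,0,0],
])

```text
time_s: 16.55
ee_pos: [0.541, -0.0137, 0.2212]
ee_rot: [[-0.994, -0.106, -0.0], [-0.106, 0.994, 0.0], [0.0, 0.0, -1.0]]
wrist_force: [0.2, -0.3, -2.9]
grip_width: 0.699
grip_force: 45.2
```

```bash
python3 - <<'E'
from h import *
to(.5421,-.0141,.0946,96.4)
for c in('wrist','side'):
    r,P=cloud(c); cv2.imwrite(f'pics/{c}4.png',r['color'][:,:,::-1])
    e=bot.get_obs()['ee_pos']
    near=np.hypot(P[:,:,0]-e[0],P[:,:,1]-e[1])<.09
    zr=e[2]+.0125
    p,cf=best(c,'mug',P); 
    if p is None: print('none');continue
    print(cf,np.percentile(p[:,2],[2,50,98])); top=np.percentile(p[:,2],97)
    s=p[p[:,2]>top-.008]; print(rect(s),circ(s)); ce=circ(s)[0]
    q=p[:,:2]-ce;R=np.hypot(*q.T);m=(R>.038)&(R<.066)&(p[:,2]<top-.015); print('handle',m.sum(),np.degrees(np.arctan2(*q[m].mean(0)[::-1])) if m.sum() else '')
E
```

```text
t 16.55 at [ 0.541  -0.0137  0.2212] yaw_y 96.1 tilt [-0.  0. -1.] w 0.699 F [ 0.2 -0.3 -2.9] q7 106.6
shift units [-0.01  -0.006  1.266]
turn z units -0.0019 after-turn frame note
0.9 [0.14395693 0.21237604 0.2346683 ]
(array([538.8, -13. ]), array([59.3, 60.3]), 4.8) (array([ 0.5393166 , -0.01295938]), np.float64(0.02833145731018938))
handle 1242 -173.49853200925847
0.65 [0.14166931 0.18624586 0.23538191]
(array([539. ,  -9.7]), array([57.7, 54.8]), 13.2) (array([ 0.53944584, -0.01057481]), np.float64(0.02866795601504386))
handle 96 -174.32691696864646
```

>>> jog_arm([
  [-0.03,0,0.3,0,0,0],
  [0,0,0.4,0,0,0],
  [0,0,0.3,0,0,0],
  [0,0,0.15,0,0,0],
  [0,0,0.06,0,0,0],
  [0,0,0.03,0,0,0],
  [0,0,0,0,0,0],
  [0,0,0,0,0,0],
])

```text
time_s: 17.55
ee_pos: [0.5453, -0.0132, 0.0985]
ee_rot: [[-0.994, -0.109, 0.002], [-0.109, 0.994, 0.0], [-0.002, 0.0, -1.0]]
wrist_force: [0.7, 0.2, -2.1]
grip_width: 0.696
grip_force: 45.1
```

>>> jog_arm([
  [0,0,0.02,0,0,0],
  [0,0,0,0,0,0],
  [0,0,0.02,0,0,0],
  [0,0,0,0,0,0],
])

```text
time_s: 17.95
ee_pos: [0.5449, -0.0132, 0.0946]
ee_rot: [[-0.994, -0.109, 0.001], [-0.109, 0.994, 0.001], [-0.001, 0.001, -1.0]]
wrist_force: [-2.1, -0.0, 7.6]
grip_width: 0.7
grip_force: 46.3
```

>>> jog_arm([
  [0,0,0,0,0,0],
  [0,0,0,0,0,0],
  [0,0,0,0,0,0],
  [0,0,-0.2,0,0,0],
  [0,0,-0.4,0,0,0],
  [0,0,-0.4,0,0,0],
  [0,-0.4,-0.1,0,0,0],
  [0,-0.4,0,0,0,0],
  [0,-0.4,0,0,0,0],
  [0,-0.3,0,0,0,0],
  [0,0,0,0,0,0],
  [0,0,0,0,0,0],
], jaw=-1)

```text
time_s: 19.15
ee_pos: [0.5604, -0.1627, 0.203]
ee_rot: [[-0.994, -0.108, -0.001], [-0.108, 0.994, 0.0], [0.0, 0.0, -1.0]]
wrist_force: [-0.5, 1.2, 0.2]
grip_width: 1.003
grip_force: 0.0
```

```bash
cat >> h.py <<'E'
g=np.array([.5437,-.029]);ya=np.radians(6.4);RG=np.array([[np.cos(ya),-np.sin(ya)],[np.sin(ya),np.cos(ya)]])
def G2W(x,y): return g+RG@np.array([x,y])
def gauge_parts(c,handle=True):
    r,P=cloud(c); G=np.dstack([(P[:,:,:2]-g)@RG,P[:,:,2]]); z=G[:,:,2]
    ins=(abs(G[:,:,0])<.1)&(abs(G[:,:,1])<.23)
    pc=lambda m:np.round(np.percentile(G[m],[2,50,98],axis=0)*1000,1).tolist() if m.sum()>5 else None
    hsv=cv2.cvtColor(r['color'],cv2.COLOR_RGB2HSV)
    orange=(hsv[:,:,0]>6)&(hsv[:,:,0]<18)&(hsv[:,:,1]>190)&(hsv[:,:,2]>120)
    print(c,'tab top',pc(ins&(z>.068)&(z<.08)&(G[:,:,1]<-.05)&orange)); print('jaw tops',pc(ins&(z>.046)&(z<.056)&(G[:,:,1]<.0)&(abs(G[:,:,0])<.024)&~orange),pc(ins&(z>.046)&(z<.056)&(G[:,:,1]>.04)&(G[:,:,1]<.095)&(abs(G[:,:,0])<.024)))
    rim=G[ins&(z>.1)&(z<.113)&(abs(G[:,:,0])<.05)&(abs(G[:,:,1])<.1)]
    if len(rim)>9: print('rim',rect(rim),circ(rim))
    return r,G
E
python3 - <<'E'
from h import *
to(*G2W(0,-.2),.06,96.4)
for c in('wrist','scene','side'):
    r,G=gauge_parts(c); cv2.imwrite(f'pics/{c}5.png',r['color'][:,:,::-1])
E
```

```text
t 19.15 at [ 0.5604 -0.1627  0.203 ] yaw_y 96.2 tilt [-0.001  0.    -1.   ] w 1.003 F [-0.5  1.2  0.2] q7 124.7
shift units [ 0.014 -0.653  1.43 ]
turn z units -0.0012 after-turn frame note
wrist tab top [[-17.6, -164.9, 69.6], [-2.7, -160.1, 74.2], [15.3, -154.3, 75.9]]
jaw tops [[-22.1, -113.2, 46.8], [-1.7, -102.7, 51.6], [21.5, -4.7, 54.9]] [[-22.1, 40.3, 46.1], [-11.1, 61.8, 51.5], [14.0, 79.4, 55.4]]
rim (array([ 3.6, 15.6]), array([63.6, 62.7]), 82.3) (array([0.00299829, 0.01454719]), np.float64(0.028932736847445573))
scene tab top None
jaw tops [[-20.3, -161.8, 46.6], [0.0, -105.2, 51.3], [22.3, -4.1, 55.3]] [[-20.6, 42.1, 46.5], [2.5, 69.6, 51.3], [23.3, 79.6, 55.4]]
rim (array([ 4.1, 14.9]), array([66. , 60.1]), 42.9) (array([0.00395255, 0.0153799 ]), np.float64(0.029100387398423636))
side tab top [[-18.1, -163.4, 68.3], [-2.8, -156.4, 72.1], [15.7, -150.9, 76.9]]
jaw tops [[-23.4, -114.3, 47.9], [-7.6, -104.1, 52.9], [19.7, -96.0, 54.9]] [[-21.4, 42.0, 46.7], [5.5, 55.1, 52.7], [20.7, 75.7, 55.8]]
rim (array([ 1.9, 17.1]), array([62.9, 62.2]), 40.9) (array([0.00220866, 0.01709455]), np.float64(0.029055328452286762))
```

View pics/wrist5.png

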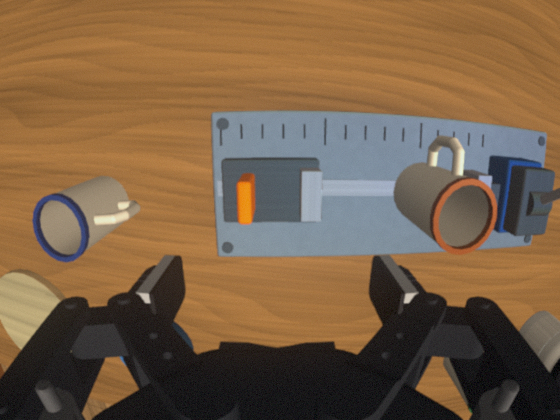

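The wrist view shows the mug upright on the bed at about (450,205), with its handle square to the slide at (447,145). The tab is at (246,198) and the sliding jaw at (312,195).

>>> jog_arm([
  [0.01,-0.3,0,0,0,0],
  [0,-0.31,0,0,0,0],
  [0,0,0,0,0,0],
  [0,0,0.3,0,0,0],
  [0,0,0.4,0,0,0],
  [0,0,0.4,0,0,0],
  [0,0,0.23,0,0,0],
  [0,0,0,0,0,0],
  [0,0,0,0,0,0],
], jaw=1)

```text
time_s: 20.2
ee_pos: [0.5668, -0.2221, 0.0706]
ee_rot: [[-0.994, -0.111, -0.0], [-0.111, 0.994, 0.0], [0.0, 0.0, -1.0]]
wrist_force: [-0.3, 0.1, 0.8]
grip_width: -0.003
grip_force: 0.0
```

```bash
python3 - <<'E'
from h import *
to(*G2W(0,-.08),.067,96.4)
E
```

```text
t 20.2 at [ 0.5668 -0.2221  0.0706] yaw_y 96.3 tilt [-0.  0. -1.] w -0.003 F [-0.3  0.1  0.8] q7 136.3
shift units [0.015 1.145 0.037]
turn z units -0.0003 after-turn frame note
```

>>> jog_arm([
  [0,0.05,0,0,0,0],
  [0,0.05,0,0,0,0],
  [0,0.05,0,0,0,0],
  [0,0.05,0,0,0,0],
  [0,0.05,0,0,0,0],
  [0,0.05,0,0,0,0],
  [0,0.05,0,0,0,0],
  [0,0.05,0,0,0,0],
  [0,0.05,0,0,0,0],
  [0,0.05,0,0,0,0],
  [0,0.05,0,0,0,0],
  [0,0.05,0,0,0,0],
  [0,0.05,0,0,0,0],
  [0,0.05,0,0,0,0],
  [0,0.05,0,0,0,0],
  [0,0.05,0,0,0,0],
  [0,0.05,0,0,0,0],
])

```text
time_s: 21.9
ee_pos: [0.5582, -0.1428, 0.0718]
ee_rot: [[-0.994, -0.106, 0.005], [-0.106, 0.994, -0.006], [-0.004, -0.007, -1.0]]
wrist_force: [1.8, -9.9, -0.7]
grip_width: -0.001
grip_force: 5.0
```

```bash
python3 - <<'E'
from h import *
to(*G2W(0,-.08),.067,96.4)
for c in('side','scene'): gauge_parts(c)
E
```

```text
t 21.9 at [ 0.5582 -0.1428  0.0718] yaw_y 96.1 tilt [ 0.005 -0.006 -1.   ] w -0.001 F [ 1.8 -9.9 -0.7] q7 129.4
shift units [0.019 0.347 0.045]
turn z units -0.0016 after-turn frame note
side tab top [[-17.3, -98.3, 68.7], [-2.4, -91.8, 73.5], [15.0, -86.1, 77.6]]
jaw tops None [[-21.4, 41.2, 47.5], [5.4, 49.5, 52.7], [21.1, 77.3, 55.7]]
rim (array([  7.5, -17.8]), array([ 61.7, 133.7]), 8.1) (array([-0.00040869, -0.01087482]), np.float64(0.04440653654398841))
scene tab top None
jaw tops [[-19.3, -97.5, 46.5], [6.1, -39.6, 51.5], [22.8, -1.8, 55.7]] [[-21.5, 42.6, 47.0], [2.0, 70.3, 51.2], [22.8, 79.6, 55.7]]
rim (array([ 10.7, -25.4]), array([ 62.8, 145. ]), 9.3) (array([ 0.0085466 , -0.02571991]), np.float64(0.053956637605176924))
```

>>> jog_arm([
  [0.01,0.03,0.01,0,0,0],
  [0,0.03,0.01,0,0,0],
  [0,0.03,0,0,0,0],
  [0,0.03,0,0,0,0],
  [0,0.02,0,0,0,0],
  [0,0.02,0,0,0,0],
  [0,0.02,0,0,0,0],
  [0,0.02,0,0,0,0],
  [0,0.02,0,0,0,0],
  [0,0.02,0,0,0,0],
  [0,0.02,0,0,0,0],
  [0,0.02,0,0,0,0],
  [0,0.02,0,0,0,0],
])

```text
time_s: 23.3
ee_pos: [0.555, -0.1138, 0.0708]
ee_rot: [[-0.994, -0.106, 0.007], [-0.106, 0.994, -0.007], [-0.007, -0.007, -1.0]]
wrist_force: [1.8, -10.0, 6.9]
grip_width: 0.004
grip_force: 5.5
```

```bash
python3 - <<'E'
from h import *
to(*G2W(0,-.08),.067,96.4)
for c in('side','scene'):
    r,G=gauge_parts(c)
    cv2.imwrite(f'pics/{c}6.png',r['color'][:,:,::-1])
    # tail region
    z=G[:,:,2]; m=(abs(G[:,:,0])<.016)&(G[:,:,1]>.157)&(G[:,:,1]<.19)&(z>.02)&(z<.045); print('tail',m.sum(), np.percentile(G[m][:,1],[5,50,95]) if m.sum() else '', np.median(r['color'][m],0) if m.sum() else '')
a=cv2.imread('pics/side6.png')[200:310,250:350]; b=cv2.imread('pics/scene6.png')[140:270,230:380]
cv2.imwrite('pics/c6.png',np.hstack([cv2.resize(a,(364,400),interpolation=2),cv2.resize(b,(436,400),interpolation=2)]))
E
```

```text
t 23.3 at [ 0.555  -0.1138  0.0708] yaw_y 96.1 tilt [ 0.007 -0.007 -1.   ] w 0.004 F [  1.8 -10.    6.9] q7 126.9
shift units [0.019 0.056 0.038]
turn z units -0.0018 after-turn frame note
side tab top [[-17.4, -71.0, 69.3], [-3.0, -60.6, 72.7], [14.6, -57.1, 78.2]]
jaw tops None [[-21.5, 52.5, 49.2], [9.2, 65.6, 53.4], [23.4, 77.7, 55.8]]
rim (array([6.7, 0.6]), array([ 61., 129.]), 9.8) (array([-0.00036486,  0.01164957]), np.float64(0.039617704259262185))
tail 80 [0.15745681 0.15967388 0.16220428] [219.  201.  175.5]
scene tab top None
jaw tops [[-10.6, -86.4, 46.3], [13.1, -15.9, 50.9], [23.1, -1.1, 55.8]] [[-21.3, 53.7, 46.5], [3.0, 70.1, 51.1], [22.5, 80.0, 55.4]]
rim (array([ -3.3, -13.5]), array([152.4,  63. ]), 81.6) (array([ 0.01065184, -0.00846029]), np.float64(0.05208603466631909))
tail 36 [0.15752328 0.15974946 0.16096908] [150.5 152.  138. ]
```

View pics/c6.png

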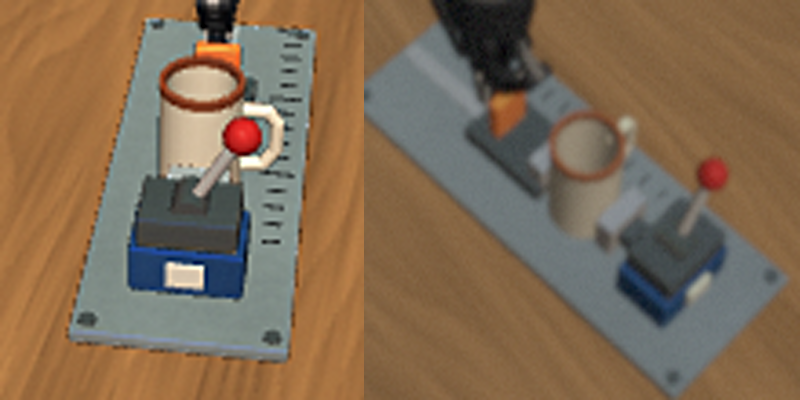

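The crop shows the mug upright in line with the jaws, its handle sideways at (265,140). Only the white tip of the tail shows at (185,275), so the anvil is just about touched.

>>> jog_arm([
  [0,0.02,0,0,0,0],
  [0,0.02,0,0,0,0],
  [0,0.02,0,0,0,0],
  [0,0.02,0,0,0,0],
  [0,0.02,0,0,0,0],
  [0,0,0,0,0,0],
])

```text
time_s: 24.0
ee_pos: [0.554, -0.1045, 0.0708]
ee_rot: [[-0.994, -0.105, 0.008], [-0.106, 0.994, -0.007], [-0.007, -0.008, -1.0]]
wrist_force: [0.6, -12.5, 6.2]
grip_width: 0.002
grip_force: 6.1
```

```bash
cat > look.py <<'E'
from h import *
import sys
to(*G2W(0,-.08),.067,96.4)
for c in('side','scene'):
    r,G=gauge_parts(c)
    cv2.imwrite(f'pics/{c}{sys.argv[1]}.png',r['color'][:,:,::-1])
    z=G[:,:,2]; m=(abs(G[:,:,0])<.016)&(G[:,:,1]>.157)&(G[:,:,1]<.19)&(z>.02)&(z<.045)
    h=cv2.cvtColor(r['color'],cv2.COLOR_RGB2HSV)
    gr=m&(h[:,:,0]>40)&(h[:,:,0]<85)&(h[:,:,1]>80); rd=m&((h[:,:,0]<8)|(h[:,:,0]>172))&(h[:,:,1]>130)
    print('tail',m.sum(),np.round(np.percentile(G[m][:,1],[5,50,95])*1000,1) if m.sum() else '','green',gr.sum(),'red',rd.sum())
a=cv2.imread(f'pics/side{sys.argv[1]}.png')[200:310,250:350]; b=cv2.imread(f'pics/scene{sys.argv[1]}.png')[140:270,230:380]
cv2.imwrite(f'pics/c{sys.argv[1]}.png',np.hstack([cv2.resize(a,(364,400),interpolation=2),cv2.resize(b,(436,400),interpolation=2)]))
E
python3 look.py 7
```

```text
t 24.0 at [ 0.554  -0.1045  0.0708] yaw_y 96.1 tilt [ 0.008 -0.007 -1.   ] w 0.002 F [  0.6 -12.5   6.2] q7 125.9
shift units [ 0.018 -0.038  0.038]
turn z units -0.0019 after-turn frame note
side tab top [[-17.7, -63.6, 68.3], [1.8, -53.2, 73.8], [16.4, -50.4, 77.1]]
jaw tops None [[-22.9, 57.5, 48.0], [8.4, 68.5, 52.9], [22.2, 77.1, 55.6]]
rim (array([8.4, 7.2]), array([ 61.1, 132.3]), 9.9) (array([-0.00206368,  0.01910333]), np.float64(0.040156227596995005))
tail 101 [158.  167.9 171.3] green 0 red 0
scene tab top None
jaw tops [[-12.5, -73.6, 46.3], [10.3, -49.1, 51.1], [22.5, -0.5, 55.3]] [[-21.9, 63.6, 46.3], [3.1, 78.3, 51.2], [22.7, 88.7, 55.5]]
rim (array([ -3.5, -11.9]), array([167.2,  62.5]), 81.8) (array([ 0.01103695, -0.00172916]), np.float64(0.05342338203342401))
tail 84 [157.6 164.9 169. ] green 0 red 0
```

View pics/c7.png

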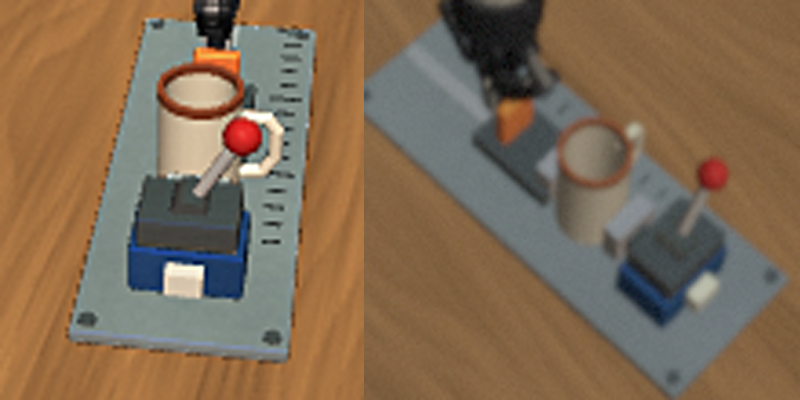

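>>> jog_arm([
  [0,-0.1,0,0,0,0],
  [0,-0.1,0,0,0,0],
  [0,0,-0.3,0,0,0],
  [0,0,-0.4,0,0,0],
  [0,0,-0.4,0,0,0],
  [0,0,-0.3,0,0,0],
  [0.165,0.448,0,0,0,0],
  [0.165,0.448,0,0,0,0],
  [0.165,0.448,0,0,0,0],
  [0.165,0.448,0,0,0,0],
  [0.165,0.448,0,0,0,0],
  [0,0,0,0,0,0],
  [0,0,0,0,0,0],
])

```text
time_s: 25.4
ee_pos: [0.447, 0.096, 0.2084]
ee_rot: [[-0.994, -0.113, -0.0], [-0.113, 0.994, 0.001], [0.0, 0.001, -1.0]]
wrist_force: [-0.5, -0.7, 0.4]
grip_width: 0.001
grip_force: 0.0
```

```bash
python3 look.py 8; python3 - <<'E'
from h import *
to(*G2W(-.08,.128),.15,96.4)
r,G=gauge_parts('wrist'); z=G[:,:,2]
m=(z>.12)&(z<.16)&(abs(G[:,:,0]+.034)<.03)&(abs(G[:,:,1]-.128)<.03); print('ball',m.sum(),G[m].mean(0),rect(G[m]))
m=(abs(G[:,:,0])<.011)&(G[:,:,1]>.157)&(G[:,:,1]<.19)&(z>.02)&(z<.045)
v,u=np.where(m); print(len(v),u.min(),u.max(),v.min(),v.max())
for y in np.arange(.157,.182,.002):
    k=m&(abs(G[:,:,1]-y)<.001)
    if k.sum(): print(round(y,3),k.sum(),np.median(r['color'][k],0))
cv2.imwrite('pics/w8.png',r['color'][:,:,::-1])
E
```

```text
t 25.4 at [0.447  0.096  0.2084] yaw_y 96.5 tilt [-0.     0.001 -1.   ] w 0.001 F [-0.5 -0.7  0.4] q7 89.6
shift units [-0.82  -2.152  1.413]
turn z units 0.0004 after-turn frame note
side tab top [[-17.7, -57.3, 68.5], [-4.8, -52.4, 74.5], [16.5, -50.3, 78.8]]
jaw tops None [[-22.8, 57.3, 46.6], [10.2, 69.2, 53.3], [22.1, 76.7, 55.2]]
rim (array([ 2.6, 41.7]), array([60.6, 64.3]), 7.3) (array([0.00204922, 0.04172551]), np.float64(0.028971277497324793))
tail 103 [157.6 168.4 171.1] green 0 red 0
scene tab top None
jaw tops [[-14.0, -57.8, 46.7], [10.5, -9.3, 51.1], [22.3, -0.7, 55.3]] [[-21.8, 61.6, 46.9], [3.7, 78.3, 51.6], [23.2, 88.2, 55.6]]
rim (array([ 4.4, 39.4]), array([62.5, 62.1]), 27.3) (array([0.00423952, 0.03973689]), np.float64(0.028879644132098144))
tail 84 [157.6 165.  169.3] green 0 red 0
t 25.5 at [0.4479 0.0939 0.2084] yaw_y 96.2 tilt [ 0. -0. -1.] w -0.003 F [0.2 0.1 0.9] q7 89.6
shift units [-0.015 -0.048  0.585]
turn z units -0.0012 after-turn frame note
wrist tab top [[-18.1, -59.1, 68.2], [-7.3, -54.1, 73.4], [14.9, -50.0, 75.4]]
jaw tops [[-22.7, -57.7, 47.0], [-12.0, -4.8, 51.3], [9.0, -0.4, 53.4]] [[-22.6, 58.2, 46.5], [-7.0, 78.7, 51.4], [15.9, 88.9, 54.7]]
rim (array([ 2.2, 34. ]), array([50.3, 64.8]), 83.3) (array([0.00194198, 0.04071354]), np.float64(0.02885991768924463))
ball 0 [nan nan nan] (array([0., 0.]), array([0., 0.]), 0.0)
61 309 314 264 281
0.165 1 [224. 229. 203.]
0.167 19 [243. 246. 229.]
0.169 32 [237.5 242.5 226. ]
0.171 9 [214. 223. 207.]<stdin>:4: RuntimeWarning: Mean of empty slice.
  ret = um.true_divide(
```

View pics/w8.png

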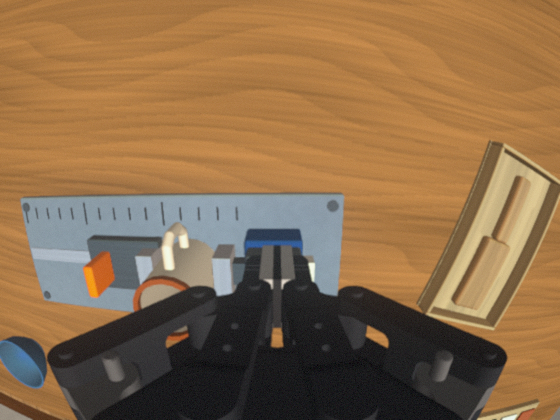

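```bash
python3 - <<'E'
from h import *
for c in('scene','side'):
    r,P=cloud(c); G=np.dstack([(P[:,:,:2]-g)@RG,P[:,:,2]]); z=G[:,:,2]
    m=(abs(G[:,:,0])<.018)&(G[:,:,1]>.146)&(G[:,:,1]<.19)&(z>.018)&(z<.047)
    v,u=np.where(m); print(c,u.min(),u.max(),v.min(),v.max())
    for y in range(146,176,2):
        k=m&(abs(G[:,:,1]*1000-y)<=1)&(z>.034)
        if k.sum(): print(y,k.sum(),np.median(r['color'][k],0),np.round(np.median(z[k]),3))
    h=r['color'][v.min()-4:v.max()+5,u.min()-6:u.max()+7]
    cv2.imwrite(f'pics/t_{c}.png',cv2.resize(h[:,:,::-1],None,fx=10,fy=10,interpolation=0)[:600,:400])
a=cv2.imread('pics/t_scene.png');b=cv2.imread('pics/t_side.png');H=max(len(a),len(b))
cv2.imwrite('pics/t9.png',np.hstack([cv2.copyMakeBorder(i,0,H-len(i),0,10,0) for i in(a,b)])[:600,:800])
E
```

```text
scene 339 351 226 241
154 1 [43. 63. 92.] 0.044
156 14 [122.  129.5 128. ] 0.04
158 7 [155. 161. 149.] 0.04
160 5 [176. 179. 163.] 0.042
162 12 [184. 186. 168.] 0.042
164 7 [183. 185. 167.] 0.041
166 10 [185.  187.  168.5] 0.04
168 10 [172.5 173.  155.5] 0.04
170 5 [170. 169. 153.] 0.04
side 293 307 270 281
152 1 [ 30.  60. 107.] 0.045
154 7 [28. 57. 99.] 0.044
156 14 [25.5 54.  95. ] 0.042
158 16 [26.5 56.5 99. ] 0.043
160 7 [154. 159. 160.] 0.042
162 6 [250.  239.5 213.5] 0.042
164 8 [246.5 236.5 212.5] 0.042
166 6 [235.  221.5 198. ] 0.04
168 11 [234. 210. 177.] 0.041
170 15 [214. 197. 173.] 0.037
172 6 [215.5 197.  173. ] 0.043
174 1 [214. 197. 172.] 0.035
```

View pics/t9.png

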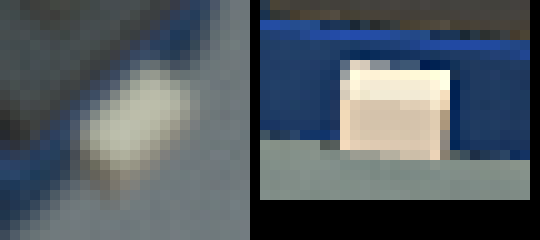

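The crop shows a white tail block protruding about 13 mm from the housing. Green isn't resolvable at this range, so I'll look closer with the wrist camera.

>>> jog_arm([
  [0,0.4,0,0,0,0],
  [0,0.4,0,0,0,0],
  [0,0,0,0,0,0],
  [0,0,0,0,0,0],
])

```text
time_s: 26.05
ee_pos: [0.4389, 0.1741, 0.208]
ee_rot: [[-0.994, -0.109, -0.0], [-0.109, 0.994, -0.001], [0.0, -0.001, -1.0]]
wrist_force: [0.3, -0.9, -0.9]
grip_width: -0.002
grip_force: 0.0
```

```bash
python3 - <<'E'
from h import *
r,P=cloud('wrist'); E=r['extrinsics']; print('cam',np.round(-E[:3,:3].T@E[:3,3],3), bot.get_obs()['ee_pos'])
G=np.dstack([(P[:,:,:2]-g)@RG,P[:,:,2]]); z=G[:,:,2]
m=(abs(G[:,:,0])<.018)&(G[:,:,1]>.14)&(G[:,:,1]<.19)&(z>.018)&(z<.055)
v,u=np.where(m); print(u.min(),u.max(),v.min(),v.max())
for y in range(150,178,2):
    k=m&(abs(G[:,:,1]*1000-y)<=1)&(z<.045)
    if k.sum(): print(y,k.sum(),np.median(r['color'][k],0),np.round(np.median(z[k]),3))
m2=(z>.12)&(z<.16)&(abs(G[:,:,0]+.034)<.03)&(abs(G[:,:,1]-.128)<.03); print('ball',m2.sum(),np.percentile(G[m2],[2,50,98],axis=0).round(4) if m2.sum() else '')
cv2.imwrite('pics/t10.png',cv2.resize(r['color'][v.min()-30:v.max()+30,u.min()-50:u.max()+50][:,:,::-1],None,fx=4,fy=4,interpolation=0)[:600,:800])
E
```

```text
cam [0.373 0.168 0.328] [0.43901007 0.17317702 0.20810609]
215 235 250 294
156 13 [ 87. 103. 130.] 0.04
158 94 [148.5 157.5 151.5] 0.04
160 55 [242. 245. 229.] 0.04
162 60 [242. 245. 228.] 0.04
164 56 [242. 245. 229.] 0.04
166 60 [242. 245. 228.] 0.04
168 59 [242. 245. 229.] 0.04
170 93 [182. 173. 157.] 0.035
ball 800 [[-0.0461  0.121   0.129 ]
 [-0.0398  0.133   0.1405]
 [-0.0304  0.143   0.1461]]
```

View pics/t10.png

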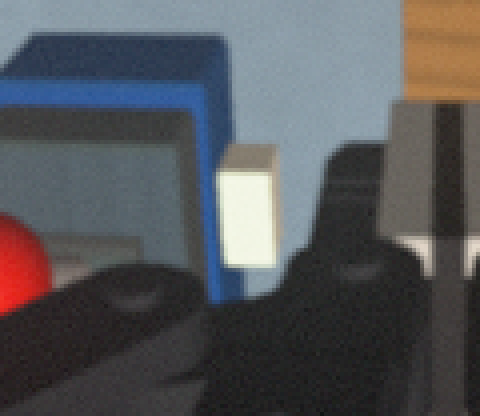

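The close view shows the tail (218-272, 170-265) is still all white, about 12–13 mm long. Measured anvil travel is about 8–9 mm. I'll go back and push 3–4 mm further, towards 12 mm and still short of 18.

>>> jog_arm([
  [-0.12,-0.449,0,0,0,0],
  [-0.12,-0.449,0,0,0,0],
  [-0.12,-0.449,0,0,0,0],
  [-0.12,-0.449,0,0,0,0],
  [-0.12,-0.449,0,0,0,0],
  [-0.12,-0.449,0,0,0,0],
  [-0.12,-0.449,0,0,0,0],
  [0,0,0,0,0,0],
  [0,0,0,0,0,0],
])

```text
time_s: 27.0
ee_pos: [0.5556, -0.1322, 0.2081]
ee_rot: [[-0.995, -0.103, -0.001], [-0.103, 0.995, -0.001], [0.001, -0.001, -1.0]]
wrist_force: [0.5, 1.2, -0.2]
grip_width: 0.001
grip_force: 0.0
```

```bash
python3 - <<'E'
from h import *
to(.5565,-.130,.0708,96.3)
r,G=gauge_parts('wrist')
E
```

```text
t 27.0 at [ 0.5556 -0.1322  0.2081] yaw_y 95.9 tilt [-0.001 -0.001 -1.   ] w 0.001 F [ 0.5  1.2 -0.2] q7 122.1
shift units [-0.013  0.022  1.373]
turn z units -0.0021 after-turn frame note
wrist tab top [[-17.6, -61.0, 71.4], [-3.3, -58.3, 74.0], [15.7, -50.6, 75.7]]
jaw tops [[-22.1, -61.5, 46.7], [-2.1, -5.9, 51.5], [20.9, -0.3, 54.6]] [[-22.0, 58.0, 46.3], [4.0, 66.3, 51.5], [23.7, 87.9, 55.5]]
rim (array([ 3.4, 39.9]), array([63.5, 63. ]), 77.4) (array([0.00293111, 0.03910713]), np.float64(0.028945532430370364))
```

>>> jog_arm([
  [-0.01,0,0.3,0,0,0],
  [0,0,0.4,0,0,0],
  [0,0,0.4,0,0,0],
  [0,0,0.27,0,0,0],
  [0,0,0,0,0,0],
  [0,0.1,0,0,0,0],
  [0,0.1,0,0,0,0],
  [0,0.04,0,0,0,0],
  [0,0.02,0,0,0,0],
  [0,0.02,0,0,0,0],
  [0,0.02,0,0,0,0],
  [0,0.01,0,0,0,0],
  [0,0,0,0,0,0],
])

```text
time_s: 28.35
ee_pos: [0.5558, -0.1027, 0.0732]
ee_rot: [[-0.994, -0.106, 0.006], [-0.106, 0.994, -0.007], [-0.006, -0.008, -1.0]]
wrist_force: [2.8, -12.0, -3.0]
grip_width: 0.001
grip_force: 6.0
```

```bash
python3 look.py 11
```

```text
t 28.35 at [ 0.5558 -0.1027  0.0732] yaw_y 96.1 tilt [ 0.006 -0.007 -1.   ] w 0.001 F [  2.8 -12.   -3. ] q7 126.4
shift units [ 0.038 -0.054  0.062]
turn z units -0.0016 after-turn frame note
side tab top [[-18.0, -55.0, 68.8], [-3.4, -53.6, 75.6], [16.6, -50.6, 77.2]]
jaw tops None [[-23.1, 60.3, 48.4], [7.9, 69.6, 52.7], [21.9, 75.7, 55.7]]
rim (array([9.1, 1.6]), array([ 60.7, 148.9]), 9.1) (array([0.00043832, 0.02077339]), np.float64(0.04037688459927778))
tail 111 [157.7 169.3 172.4] green 1 red 0
scene tab top None
jaw tops [[-13.4, -71.2, 47.2], [10.7, -48.2, 51.1], [22.3, -0.4, 55.3]] [[-21.3, 65.5, 46.5], [2.9, 79.9, 50.9], [22.8, 89.6, 55.1]]
rim (array([ -2.6, -11.9]), array([169.8,  62. ]), 82.3) (array([ 0.01426094, -0.00307515]), np.float64(0.05590468095798132))
tail 85 [158.1 165.3 170.5] green 0 red 0
```

>>> jog_arm([
  [0,0.01,0,0,0,0],
  [0,0.01,0,0,0,0],
  [0,0.01,0,0,0,0],
  [0,0,0,0,0,0],
])

```text
time_s: 28.85
ee_pos: [0.5555, -0.1002, 0.0732]
ee_rot: [[-0.994, -0.106, 0.007], [-0.106, 0.994, -0.008], [-0.006, -0.008, -1.0]]
wrist_force: [3.0, -12.6, -3.6]
grip_width: 0.004
grip_force: 6.5
```

```bash
python3 look.py 12; python3 - <<'E'
from h import *
for c in('scene','side'):
    r,P=cloud(c); G=np.dstack([(P[:,:,:2]-g)@RG,P[:,:,2]]); z=G[:,:,2]
    m=(abs(G[:,:,0])<.012)&(z>.034)&(z<.047)
    for y in range(154,176,2):
        k=m&(abs(G[:,:,1]*1000-y)<=1)
        if k.sum(): print(c,y,k.sum(),np.median(r['color'][k],0))
E
```

```text
t 28.85 at [ 0.5555 -0.1002  0.0732] yaw_y 96.1 tilt [ 0.007 -0.008 -1.   ] w 0.004 F [  3.  -12.6  -3.6] q7 126.1
shift units [ 0.038 -0.079  0.062]
turn z units -0.0017 after-turn frame note
side tab top [[-17.9, -57.2, 72.8], [-3.1, -52.3, 76.3], [12.8, -50.3, 77.4]]
jaw tops None [[-22.9, 59.0, 48.1], [10.4, 69.8, 52.3], [21.6, 75.9, 55.5]]
rim (array([7.7, 3.2]), array([ 60.4, 147.9]), 7.3) (array([-0.00011269,  0.02102516]), np.float64(0.04154805365942012))
tail 111 [158.1 171.  174.7] green 9 red 0
scene tab top None
jaw tops [[-10.7, -67.2, 46.2], [10.9, -46.0, 51.7], [22.9, -0.3, 55.3]] [[-22.4, 48.3, 46.6], [2.5, 81.9, 51.2], [23.2, 92.4, 55.7]]
rim (array([ -3.8, -10.5]), array([171.3,  65.6]), 82.6) (array([ 0.01320586, -0.00215358]), np.float64(0.05680792293736436))
tail 102 [158.1 166.5 172.9] green 0 red 0
scene 156 12 [57.  96.5 94. ]
scene 158 5 [ 93. 127. 100.]
scene 160 9 [127. 152. 123.]
scene 162 8 [165.5 175.5 152.5]
scene 164 8 [181. 185. 166.]
scene 166 9 [185. 187. 169.]
scene 168 6 [186.5 188.  170.5]
scene 170 6 [184.  186.5 166.5]
scene 172 9 [178. 180. 163.]
scene 174 2 [165.5 166.  151. ]
side 154 1 [ 32.  61. 105.]
side 156 13 [ 27.  57. 100.]
side 158 8 [ 27. 117.  82.]
side 160 5 [ 78. 166.  81.]
side 162 5 [254. 239. 218.]
side 164 3 [255. 242. 220.]
side 166 5 [255. 240. 218.]
side 168 8 [245.5 235.  214. ]
side 170 6 [244.  235.5 215. ]
side 172 11 [227. 207. 180.]
side 174 16 [220.5 201.5 177. ]
```

Green now shows next to the housing and no red. Next is the lock lever.

>>> jog_arm([
  [0,-0.1,0,0,0,0],
  [0,-0.1,0,0,0,0],
  [0,0,-0.3,0,0,0],
  [0,0,-0.4,0,0,0],
  [0,0,-0.4,0,0,0],
  [0,0,-0.3,0,0,0],
  [0.17,0.441,0,0,0,0],
  [0.17,0.441,0,0,0,0],
  [0.17,0.441,0,0,0,0],
  [0.17,0.441,0,0,0,0],
  [0.17,0.441,0,0,0,0],
  [0,0,0,0,0,0],
  [0,0,0,0,0,0],
])

```text
time_s: 30.35
ee_pos: [0.4472, 0.0963, 0.2119]
ee_rot: [[-0.994, -0.113, 0.001], [-0.113, 0.994, 0.001], [-0.001, 0.001, -1.0]]
wrist_force: [-0.9, 0.1, -0.0]
grip_width: -0.002
grip_force: 0.0
```

```bash
python3 look.py 13; python3 -c "
from h import *
to(*G2W(-.08,.129),.145,96.4)"
```

```text
t 30.35 at [0.4472 0.0963 0.2119] yaw_y 96.5 tilt [ 0.001  0.001 -1.   ] w -0.002 F [-0.9  0.1 -0. ] q7 89.8
shift units [-0.815 -2.156  1.448]
turn z units 0.0004 after-turn frame note
side tab top [[-17.9, -54.3, 73.9], [-6.5, -51.7, 74.6], [15.8, -50.4, 75.7]]
jaw tops None [[-23.3, 58.3, 47.0], [-0.5, 69.0, 52.6], [21.6, 76.2, 55.7]]
rim (array([ 2.5, 45.5]), array([60.4, 64.7]), 5.5) (array([0.00247474, 0.04550923]), np.float64(0.029101170971126623))
tail 116 [157.6 171.3 175. ] green 11 red 0
scene tab top None
jaw tops [[-14.2, -54.2, 47.2], [8.3, -45.1, 50.9], [21.8, -0.3, 55.3]] [[-22.2, 49.5, 46.5], [1.5, 82.0, 50.8], [23.4, 92.3, 55.5]]
rim (array([ 3.6, 43.9]), array([63.7, 59.7]), 42.7) (array([0.00398659, 0.04362096]), np.float64(0.02901072104706449))
tail 100 [157.8 166.2 173. ] green 0 red 0
t 30.45 at [0.448  0.0942 0.2118] yaw_y 96.2 tilt [ 0.001  0.    -1.   ] w 0.003 F [ 1.3 -0.5 -0.2] q7 89.8
shift units [-0.013 -0.041  0.668]
turn z units -0.0011 after-turn frame note
```

Descend beside the ball, then sweep to gauge +x.

>>> jog_arm([
  [0,-0.03,0.3,0,0,0],
  [0,0,0.3,0,0,0],
  [0,0,0.08,0,0,0],
  [0,0,0,0,0,0],
  [-0.08,0,0,0,0,0],
  [-0.08,0,0,0,0,0],
  [-0.08,0,0,0,0,0],
  [-0.08,0,0,0,0,0],
  [-0.08,0,0,0,0,0],
  [-0.08,0,0,0,0,0],
  [-0.08,0,0,0,0,0],
  [-0.08,0,0,0,0,0],
  [-0.08,0,0,0,0,0],
  [-0.08,0,0,0,0,0],
  [-0.04,0,0,0,0,0],
  [0,0,0,0,0,0],
])

```text
time_s: 32.05
ee_pos: [0.5319, 0.1013, 0.1432]
ee_rot: [[-0.994, -0.109, 0.001], [-0.109, 0.994, -0.0], [-0.001, -0.0, -1.0]]
wrist_force: [-0.1, 0.3, 0.6]
grip_width: -0.004
grip_force: 0.0
```

```bash
cat > ball.py <<'E'
from h import *
to(*G2W(.014,.129),.145,96.4)
for c in('scene','side'):
    r,P=cloud(c); G=np.dstack([(P[:,:,:2]-g)@RG,P[:,:,2]]); h=cv2.cvtColor(r['color'],cv2.COLOR_RGB2HSV)
    m=((h[:,:,0]<6)|(h[:,:,0]>174))&(h[:,:,1]>190)&(h[:,:,2]>110)&(G[:,:,2]>.1)&(G[:,:,2]<.17)&(abs(G[:,:,1]-.128)<.05)
    print(c,m.sum(),np.round(np.percentile(G[m],[5,50,95],axis=0)*1000,1).tolist() if m.sum() else '')
E
python3 ball.py
```

```text
t 32.05 at [0.5319 0.1013 0.1432] yaw_y 96.3 tilt [ 0.001 -0.    -1.   ] w -0.004 F [-0.1  0.3  0.6] q7 99.5
shift units [-0.112 -0.018 -0.018]
turn z units -0.0007 after-turn frame note
scene 27 [[25.8, 126.4, 141.5], [34.8, 133.5, 144.7], [38.5, 139.3, 150.4]]
side 75 [[16.2, 129.4, 135.9], [25.0, 137.8, 144.1], [35.4, 143.7, 150.5]]
```

>>> jog_arm([
  [-0.03,0,0,0,0,0],
  [-0.03,0,0,0,0,0],
  [-0.02,0,0,0,0,0],
  [-0.02,0,0,0,0,0],
  [0,0,0,0,0,0],
])

```text
time_s: 32.65
ee_pos: [0.5392, 0.1022, 0.143]
ee_rot: [[-0.994, -0.109, -0.005], [-0.109, 0.994, -0.0], [0.005, 0.001, -1.0]]
wrist_force: [-6.9, 0.2, 4.3]
grip_width: -0.003
grip_force: 3.6
```

```bash
python3 ball.py
```

```text
t 32.65 at [0.5392 0.1022 0.143 ] yaw_y 96.3 tilt [-0.005 -0.    -1.   ] w -0.003 F [-6.9  0.2  4.3] q7 99.8
shift units [-0.038 -0.019 -0.021]
turn z units -0.0007 after-turn frame note
scene 20 [[32.3, 127.1, 137.9], [41.2, 131.8, 141.6], [44.2, 140.6, 145.9]]
side 73 [[23.8, 129.3, 131.5], [32.4, 138.3, 141.3], [42.7, 142.9, 146.8]]
```

Seven newtons against the stop: the lever is fully over. Back off and check.

>>> jog_arm([
  [0.1,0,0,0,0,0],
  [0.2,0,0,0,0,0],
  [0,0,-0.4,0,0,0],
  [0,0,-0.4,0,0,0],
  [0.3,0,-0.2,0,0,0],
  [0.3,0.3,0,0,0,0],
  [0.2,0.4,0,0,0,0],
  [0,0.4,0,0,0,0],
  [0,0,0,0,0,0],
  [0,0,0,0,0,0],
])

```text
time_s: 33.75
ee_pos: [0.4198, 0.2003, 0.2435]
ee_rot: [[-0.994, -0.111, 0.001], [-0.111, 0.994, 0.001], [-0.001, 0.0, -1.0]]
wrist_force: [0.8, 0.4, -0.2]
grip_width: -0.0
grip_force: 0.0
```

```bash
python3 ball.py; python3 look.py 14; python3 - <<'E'
from h import *
r,P=cloud('scene')
for l in('paddle','tray','mug_blue','mug_green','glaze_jar','glaze_bottle','bowl','loose_bat'):
    p,cf=best('scene',l,P)
    print(l,None if p is None else np.round(np.median(p,0),3))
E
```

```text
t 33.75 at [0.4198 0.2003 0.2435] yaw_y 96.4 tilt [ 0.001  0.001 -1.   ] w -0.0 F [ 0.8  0.4 -0.2] q7 73.5
shift units [-1.115 -1.127  0.986]
turn z units -0.0001 after-turn frame note
scene 24 [[32.8, 127.2, 136.8], [41.0, 133.2, 140.1], [44.2, 141.0, 145.9]]
side 74 [[22.8, 129.9, 131.8], [32.0, 138.0, 141.7], [41.9, 142.6, 148.4]]
t 33.85 at [0.4202 0.1987 0.2433] yaw_y 96.2 tilt [ 0.001 -0.    -1.   ] w -0.0 F [-0.5 -0.8  0.8] q7 73.5
shift units [-0.985 -3.196  1.764]
turn z units -0.0012 after-turn frame note
side tab top [[-14.6, -53.2, 69.1], [-0.9, -51.3, 75.2], [13.5, -50.6, 77.4]]
jaw tops None [[-23.3, 59.7, 47.0], [-13.4, 71.6, 53.4], [11.7, 75.9, 55.6]]
rim (array([ 2.7, 43.6]), array([60.3, 66. ]), 5.3) (array([0.00239144, 0.04529107]), np.float64(0.02914338991583322))
tail 111 [157.8 171.3 175.1] green 9 red 0
scene tab top None
jaw tops [[-12.1, -55.5, 46.2], [7.8, -46.1, 50.2], [21.5, -0.8, 55.7]] [[-22.2, 59.3, 46.7], [5.1, 81.1, 51.4], [23.2, 92.2, 55.4]]
rim (array([ 3.7, 44.1]), array([62.6, 59.8]), 43.4) (array([0.00410535, 0.04381465]), np.float64(0.02906908512395624))
tail 100 [158.7 166.9 173.1] green 0 red 0
paddle [0.512 0.371 0.021]
tray [0.473 0.38  0.006]
mug_blue [ 0.598 -0.335  0.065]
mug_green [0.778 0.134 0.058]
glaze_jar [0.756 0.287 0.108]
glaze_bottle [ 0.802 -0.036  0.099]
bowl [ 0.757 -0.301  0.026]
loose_bat [0.681 0.405 0.016]
```

View pics/c14.png

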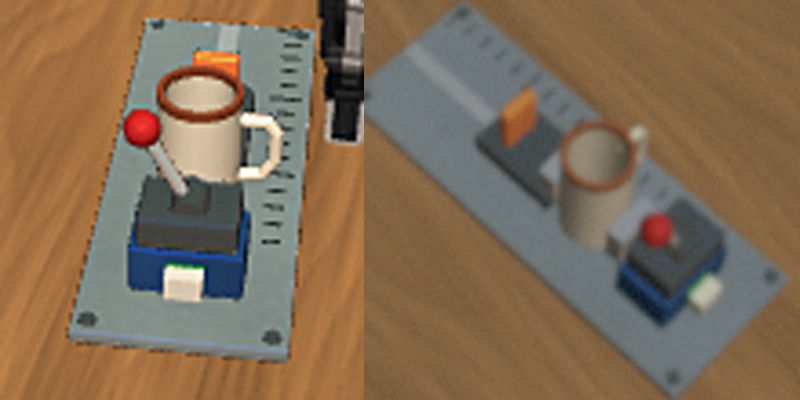

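The lever is over to +x, with its ball at (143,128). The mug is held with its handle sideways, and a green strip shows beside the housing at (185,265) with no red. The paddle is in the tray and the bystanders haven't moved.

```bash
python3 -c "
from bench import bot
print(bot.close_job())"
```

```text
the job is handed in; nothing more can be done
None
```

Job handed in at about 34 s: the paddle lies flat in the tray, and the mug is held upright in the jaws with its handle square to the slide, green showing and no red, the lock thrown fully over, and the other things not moved.

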